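Bring the bench hold-down on to the block and lock it

TASK

Clamp the drilled block for filing: press the hold-down's pawl free of the teeth at its tail pad, push the arm all the way down until it is level on its stop with the shoe pressing on the block, then press the pawl's other pad so that its tooth locks into the notch again. All of it is pressing with the fingertips: pick nothing up, do not force the arm over the teeth with the pawl in, and leave the block and the loose things round the hold-down where they lie.

Things in the scene. Friction and masses are not known exactly. Their poses are not given: they have to be found in the camera images.
- hold_down: Steel bench hold-down, fixed to the bench. It stands on a wooden board 130 x 296 x 25 mm; origin on the bench straight under the arm's hinge. Its y axis runs along the arm (+y towards bed and grip), x along the hinge pin, z up. The board spans y = -103 to +193 mm. The pawl is over the -y end, at most 190 mm above the bench; the wooden bed (top 45 mm above the bench) is centred at y = +118 mm.
- hinge (a point): Axis of the arm's hinge, 100 mm above the bench over the origin of hold_down; the pin runs along hold_down's x. A steel quadrant on the arm, round this pin, has notches where the arm reads 0, 0.262, 0.524 and 0.785, with teeth 7 mm high between them; the pawl's tooth drops into them from above.
- hold_arm (a joint): Angle of the arm, rad: 0 = up, 45 degrees above level, held by the pawl (the start, within the notch's play of 0.03); 0.785 = level, on its stop. The arm points from the hinge to hold_down's +y. The hinge is stiff: with the pawl out the arm stays where it is left, down too. Pushing it at the grip takes 3 to 8 N, most near the end where the shoe's spring gives way.
- pawl (a joint): Angle of the pawl, rad: 0 = its tooth fully in a notch (the start), 0.3 = fully out. A rocker on a pin along hold_down's x, 54 mm to the -y side of the hinge, 147 mm above the bench. A spring throws it over centre at 0.15: it stays in or out by itself. Tail pad pressed down = out; nose pad pressed down = in. Either takes about 3 N and moves some 16 mm.
- tail_pad (a point): Centre of the top of the pawl's tail pad (26 mm along x, 30 mm along y, steel), 54 mm to the -y side of the pawl's pin; about 169 mm above the bench while the pawl is in and 152 mm when it is out.
- nose_pad (a point): Centre of the top of the pawl's nose pad (26 x 24 mm), above the pawl's tooth and the arm's hinge; about 169 mm above the bench while the pawl is in and 185 mm when it is out.
- grip_top (a point): Middle of the upper face of the wooden grip at the arm's end, the place to push. It moves with the arm: 185 mm along the arm from the hinge and 12 mm above the arm's centre line; the grip is 28 mm wide, 24 mm thick, and spans 148 to 218 mm from the hinge.
- shoe: Round rubber-faced shoe, 22 mm across, on a sprung stem under the arm, 118 mm from the hinge; origin at the centre of its face, z axis up along the stem. With the arm down on its stop it is pushed in about 4.5 mm by the block and bears on it with about 5 N.
- drilled_block: Loose wooden block 60 x 24 x 20 mm with drilled holes, lying on the wooden bed under the shoe; origin at the centre of its underside, long side along its x.
- file: Loose file with wooden handle, 20 x 220 x 20 mm, lying on the bench behind the hold-down (bystander); origin at the centre of its underside.
- antler_tip: Loose antler tip, 23 x 82 x 24 mm, lying behind the pawl end (bystander); origin at the centre of its underside.
- wood_dop: Loose turned wooden dop, 30 mm across and 28 mm high, standing in front of the hold-down near the pawl (bystander); origin at the centre of its underside.
- offcut: Loose dark hardwood offcut, 60 x 16 x 12 mm, lying in front of the wooden bed (bystander); origin at the centre of its underside.
- graver: Loose graver with mushroom handle, 29 x 106 x 29 mm, lying on the bench to the left (bystander); origin at the centre of its underside.

How it is judged:
By the outcome, as a careful person would: the job done as asked, in the order asked, and still so for the second after the job is handed in, with the robot touching nothing.
It also fails if it takes over 48 s, if anything falls off the work surface, if the arm or the gripper's body presses on something with over 40 N, if the wrist force passes 120 N, or if a joint passes its speed limit or range.

ROBOT

A 6-joint arm with a two-finger parallel gripper is mounted at the origin on a cart in front of the work surface, level with it; the furniture and walls round the work are solid. World frame = base frame: x ahead of the robot, y to its left, z up, the work surface at z = 0. Lengths are in mm, angles in rad, forces in N, time in s.
With the tool pointing down it reaches from about 275 to 850 mm from the base axis. Payload 5.2 kg.
Tool frame: the origin (TCP) lies at the very end of the fingers, on their centre line; the grasp point (between the pads) lies 19 mm behind it; z points along the fingers, x is the direction in which the jaws open and shut, and the axes are right-handed (so a half turn about z gives the same grasp; the last joint's range is limited). The gripper opens to 85 mm and grips with 20 to 120 N. Pads are 22 mm wide; open, the fingers measure 114 mm over their backs; the gripper's body (76 mm by 85 mm) begins 54 mm behind the grasp point. The pads swing forward as they close: fully open they stand 13 mm farther back than shut.
Start: joints at [0.924, 0.259, 1.535, -0, 1.348, -0.203], TCP at [236.136, 496.734, 231.31] pointing down, gripper open.
Joint ranges: [-3.14, 3.14], [-0.91, 2.08], [0.19, 2.58], [-1.22, 4.36], [0.22, 2.71], [-3.12, 3.12]. Speed limits (rad/s): [2.57, 2.57, 3.14, 3.14, 3.14, 3.14].

INTERFACE

Orientations are given as a unit quaternion [x, y, z, w].
In Python, from bench import manip gives the robot as it stands.
- The arm moves only by the tool servo_tool, never from a script. Its argument "steps" is a list that holds one entry, the list of rows, each a list of 7 numbers: the shift along the tool's x, y, z in m, then the turn, a rotation vector about the tool's x, y, z in rad, then the opening, from 0 (shut) to 1 (fully open). A call has exactly 8 rows; each row is the pose to reach, as a shift and turn from the pose commanded when the call began, along the tool's axes at that moment; what a row does not reach only later rows make up. A row lasts 1/8 s, in which the tool goes at most 62.5 mm and 10.7 degrees, less where a joint would pass 70% of its speed; a pose out of reach is approached as far as the arm can. A call with a gripper value outside its range is refused whole. The fingers move at their own pace and stop on an object; "squeeze" is the grip in N (left out, the last holds). Time passes only in rows, so rows that repeat a pose let the fingers close, or fill a call up. It gives the time, the measured TCP pose, the force and the opening at its end, in the units of the state.
- manip.sense(): the state, without advancing time (a new reading comes with each control period).
- manip.grab_frame(name): name is "side" or "top" or "wrist"; returns a dict with "frame" (480x640x3 uint8, red, green, blue), "fx", "fy", "cx", "cy" (pixels), "position" and "attitude" of the camera in the world. Camera axes: x right, y up, looking along -z (the intrinsics and any distortion apply to the point x, -y, -z); pixel columns grow to the right and rows downward; lengths in mm; the calibration is good to about 2 mm. A picture is of the moment at which its call begins. There is no depth.
- manip.job_done(): hands the job in, once; it reports no verdict.
The state is a dict: "time_s": time; "joint_positions": joint angles; "dq": joint speeds; "tau": joint torques, N m; "ee_pos": TCP position; "ee_rot": TCP orientation; "ft_force": force on the tool from outside, world axes, zero at the start; "moment": the same for the moment, N m; "finger_gap": opening from 0.0 (shut) to 1.0 (fully open).
Only numpy, scipy, OpenCV 4.12 (cv2) and the standard library are available. Lean on these libraries where they do the work, as an engineer would, in place of code of your own. Each camera call takes 0.05 s, during which the arm holds its last target.

## Working session

There is one attempt and no reset: what is moved stays moved. The work goes in short steps, Python scripts to look and compute and a tool call to move; the robot and the scene stay as the last step left them, time stands still between calls to the robot, and variables do not carry over. Pictures are saved under pics/ and viewed, and the job is handed in when it is done.

Besides the shell and the picture viewer there is one more tool, called after "Call:" in YAML: its name, and indented under it one key for each argument. servo_tool: Moves the arm, as the interface text tells. Its arguments: {"type":"object","properties":{"steps":{"type":"array","items":{"type":"array","items":{"type":"array","items":{"type":"number"}}}},"squeeze":{"type":"number"}},"required":["steps"]}

```bash
mkdir -p pics; ls
cat > h.py <<'E'
import numpy as np, cv2
from bench import manip
from scipy.spatial.transform import Rotation as R
E
python3 - <<'E'
from h import *
print(manip.sense())
for n in ["side","top","wrist"]:
    f=manip.grab_frame(n)
    cv2.imwrite(f"pics/{n}0.png",f["frame"][:,:,::-1])
    print(n,{k:v for k,v in f.items() if k!="frame"})
    import pickle; pickle.dump(f,open(f"{n}0.pkl","wb"))
E
```

```text
pics
{'time_s': 0.0, 'joint_positions': array([ 9.24220201e-01,  2.59326893e-01,  1.53609810e+00, -1.08133758e-05,
        1.34798692e+00, -2.02796232e-01]), 'dq': array([-0.00053023, -0.00195864, -0.00043208,  0.00082884,  0.00065063,
       -0.00094997]), 'tau': array([-3.74204523e-03, -4.46034873e+01, -2.90561324e+01, -7.61554893e-04,
        1.13937978e-02,  1.44759946e-05]), 'ee_pos': array([235.7998399 , 496.30115708, 230.4773317 ]), 'ee_rot': array([ 8.45385394e-01,  5.34156070e-01, -8.49226826e-04,  3.25976440e-04]), 'ft_force': array([0.59000752, 0.20628872, 0.11486592]), 'moment': array([ 0.00702319,  0.01114366, -0.04589896]), 'finger_gap': 0.9965797231141929}
side {'fx': 491.97951684709096, 'fy': 491.97951684709096, 'cx': 323.89307627823564, 'cy': 240.98639165853183, 'position': array([ 331.42918936, -724.54413279,  526.82376774]), 'attitude': array([ 0.52866177, -0.08844932, -0.13770844,  0.83290446])}
top {'fx': 463.7826161085669, 'fy': 463.7826161085669, 'cx': 325.61150017787037, 'cy': 230.75237751659483, 'position': array([ 454.51914076,   40.77230517, 1012.03855963]), 'attitude': array([-0.04791878,  0.05602382,  0.71091587, -0.69940242])}
wrist {'fx': 362.24708997858784, 'fy': 362.24708997858784, 'cx': 315.95545170728997, 'cy': 236.25417880907125, 'position': array([165.24496546, 530.24696148, 372.44732218]), 'attitude': array([-0.12810744, -0.08030799,  0.52800289,  0.83567462])}
```

View pics/side0.png

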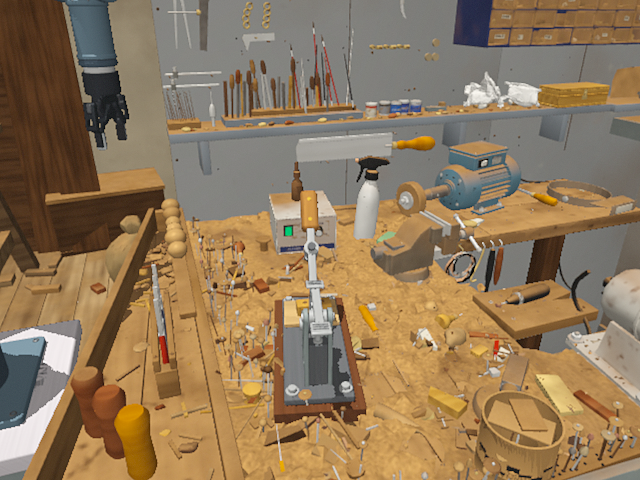

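View pics/top0.png

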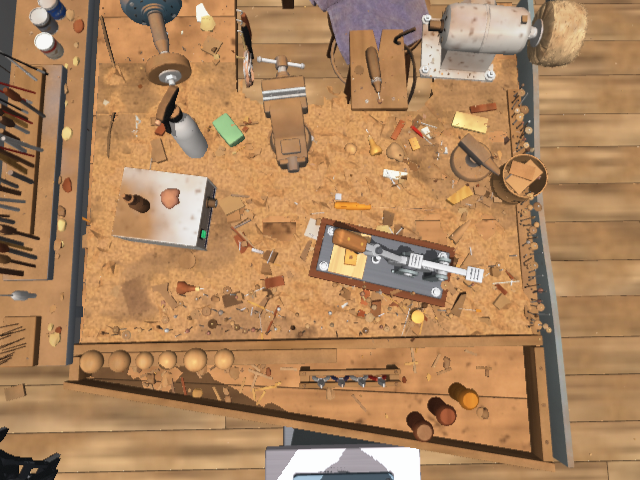

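View pics/wrist0.png

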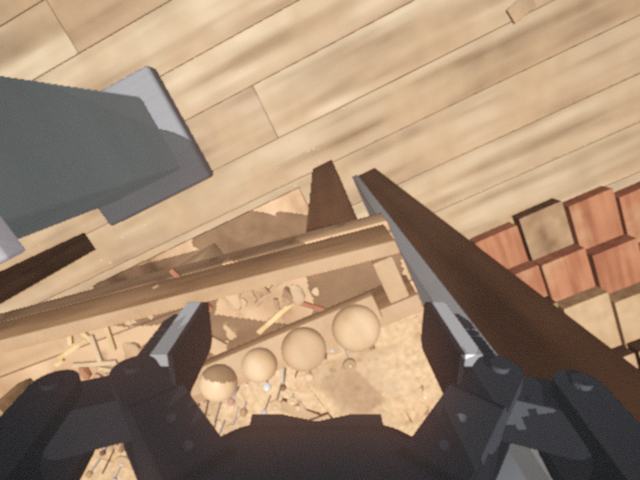

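The top view shows the hold-down around pixels (310–485, 220–305), with the grip at about (350,240) and the tail pad at about (475,274). The side view shows it from the pawl end. I'll enlarge both.

Run:
```python
import cv2
t=cv2.imread("pics/top0.png")[205:325,295:495]; cv2.imwrite("pics/top0c.png",cv2.resize(t,None,fx=4,fy=4,interpolation=cv2.INTER_CUBIC))
t=cv2.imread("pics/side0.png")[180:420,255:385]; cv2.imwrite("pics/side0c.png",cv2.resize(t,None,fx=2.5,fy=2.5,interpolation=cv2.INTER_CUBIC))
t=cv2.imread("pics/side0.png")[290:420,260:380]; cv2.imwrite("pics/side0d.png",cv2.resize(t,None,fx=4.5,fy=4.5,interpolation=cv2.INTER_CUBIC))
```

```text
(no output)
```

View pics/top0c.png

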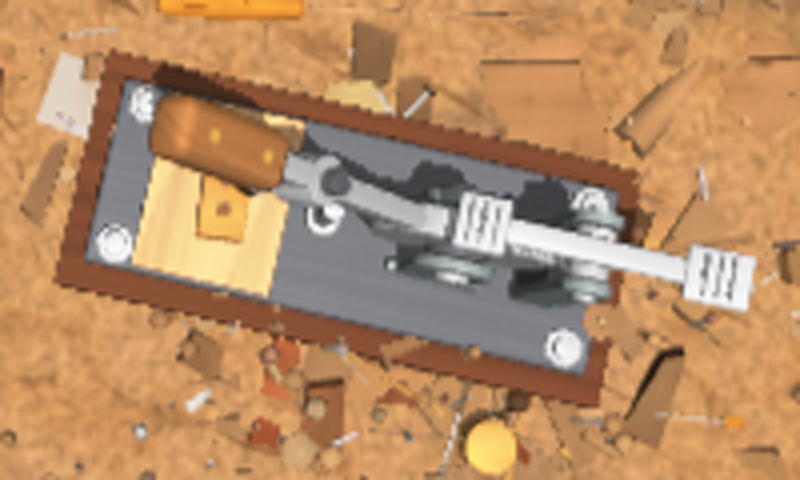

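View pics/side0c.png

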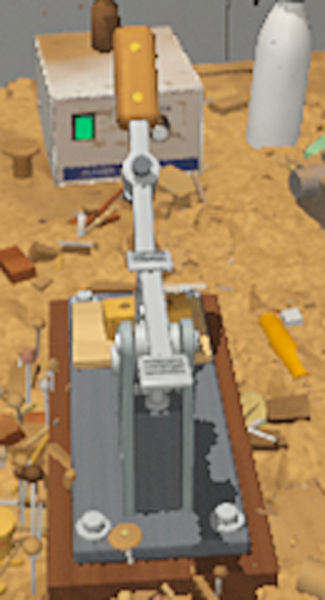

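View pics/side0d.png

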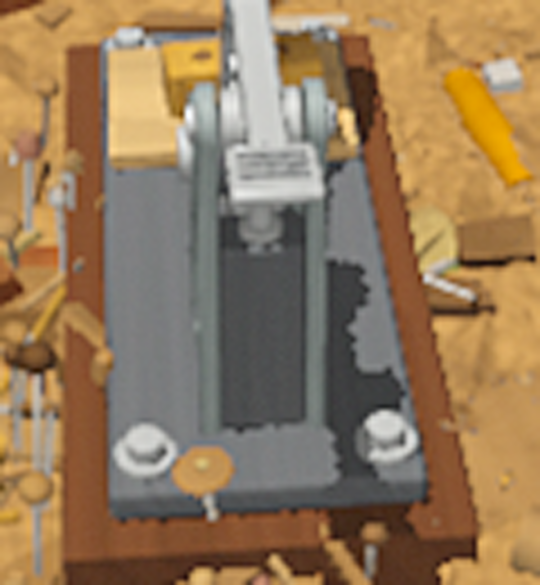

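```bash
cat >> h.py <<'E'
import pickle
def ray(f,u,v):
    d=np.array([(u-f["cx"])/f["fx"],-(v-f["cy"])/f["fy"],-1.0])
    d=R.from_quat(f["attitude"]).apply(d); return f["position"],d/np.linalg.norm(d)
def onz(f,u,v,z):
    p,d=ray(f,u,v); return p+d*(z-p[2])/d[2]
def tri(l):
    A=0;b=0
    for f,u,v in l:
        p,d=ray(f,u,v);M=np.eye(3)-np.outer(d,d);A=A+M;b=b+M@p
    x=np.linalg.solve(A,b)
    return x,[np.linalg.norm(np.cross(x-ray(*a)[0],ray(*a)[1])) for a in l]
def proj(f,X):
    c=R.from_quat(f["attitude"]).inv().apply(np.asarray(X)-f["position"])
    return np.array([f["cx"]+f["fx"]*c[0]/-c[2],f["cy"]-f["fy"]*c[1]/-c[2]])
E
python3 - <<'E'
from h import *
np.set_printoptions(precision=1,suppress=True)
s=pickle.load(open("side0.pkl","rb"));t=pickle.load(open("top0.pkl","rb"))
C=[onz(t,*p,25) for p in [(322,218.75),(310,275.75),(454.25,248.75),(444.5,306.25)]]
for c in C: print(c)
for n,a,b in [("tail",(321.1,328.2),(475,274.5)),("nose",(315,284),(415.75,260.75)),("dot1",(255+137/2.5,180+46/2.5),(295+215/4,205+135/4)),("dot2",(255+136/2.5,180+97/2.5),(295+268/4,205+157/4))]:
    print(n,tri([(s,*a),(t,*b)]))
# model fit
mid=sum(C)/4; ey=((C[0]+C[1])-(C[2]+C[3]));ey[2]=0;ey/=np.linalg.norm(ey)
print("mid",mid,"ey",ey,"yaw of ey",np.arctan2(ey[1],ey[0]))
E
```

```text
[627.   35.5  25. ]
[504.8  62.9  25. ]
[ 557.4 -247.1   25. ]
[ 436.1 -219.5   25. ]
tail (array([ 494.2, -240.9,  166.6]), [np.float64(0.7081951894556406), np.float64(0.708195189455902)])
nose (array([ 520.9, -133.8,  166.3]), [np.float64(0.85247943305375), np.float64(0.8524794330537326)])
dot1 (array([553. ,  -7. , 250.2]), [np.float64(0.35234433422661143), np.float64(0.3523443342267284)])
dot2 (array([545.6, -30.8, 225. ]), [np.float64(1.2555237949252431), np.float64(1.255523794925147)])
mid [531.3 -92.   25. ] ey [0.2 1.  0. ] yaw of ey 1.330660802514244
```

The board and pads agree across both views: tail pad (494,-241,167), nose pad (521,-134,166), hold-down yaw 1.329, origin about (520.6,-135). Next is the first travel move.

```bash
cat >> h.py <<'E'
O=np.array([520.7,-135.2,0]);Y=1.329
EY=np.array([np.cos(Y),np.sin(Y),0]);EX=np.array([np.sin(Y),-np.cos(Y),0]);EZ=np.array([0,0,1.])
def H(x,y,z): return O+EX*x+EY*y+EZ*z
def toH(p): d=np.asarray(p)-O; return np.array([d@EX,d@EY,d[2]])
RT=R.from_matrix(np.c_[EX,-EY,-EZ])  # tool down
def go(*tg):
    s=manip.sense();r=R.from_quat(s["ee_rot"])
    print("t",round(s["time_s"],2),"H",toH(s["ee_pos"]).round(1),"F",s["ft_force"].round(1),"gap",round(s["finger_gap"],2))
    for g in tg:
        rt=RT if len(g)<4 else RT*R.from_rotvec([g[3],0,0])
        print(g,"shift",(r.inv().apply(H(*g[:3])-s["ee_pos"])/1000).round(4),"turn",(r.inv()*rt).as_rotvec().round(4))
E
python3 - <<'E'
from h import *
go((0,-108,230),(0,-108,190))
E
```

```text
t 0.15 H [-427.8  545.1  230.7] F [ 0.3 -0.4  0.1] gap 1.0
(0, -108, 230) shift [-0.554   0.5501  0.0013] turn [7.0000e-04 1.3000e-03 1.3688e+00]
(0, -108, 190) shift [-0.5539  0.5501  0.0413] turn [7.0000e-04 1.3000e-03 1.3688e+00]
```

Call:
servo_tool:
  steps:
    - [[-0.035,0.034,-0.01,0,0,0.085,0],[-0.07,0.069,-0.02,0,0,0.17,0],[-0.105,0.104,-0.03,0,0,0.25,0],[-0.14,0.139,-0.04,0,0,0.34,0],[-0.175,0.174,-0.04,0,0,0.43,0],[-0.21,0.209,-0.04,0,0,0.52,0],[-0.245,0.244,-0.04,0,0,0.61,0],[-0.28,0.278,-0.04,0,0,0.7,0]]

```text
time_s: 1.15
ee_pos: [367.1, 123.0, 271.3]
ee_rot: [0.978, 0.21, 0.0, 0.0]
ft_force: [0.6, 0.0, -0.2]
finger_gap: -0.005
```

Run:
```python
from h import *
go((0,-108,230),(0,-108,190))
```

```text
t 1.15 H [-210.9  213.9  271.3] F [ 0.6  0.  -0.2] gap -0.0
(0, -108, 230) shift [-0.033   0.3834  0.0413] turn [-0.000e+00 -3.000e-04  6.659e-01]
(0, -108, 190) shift [-0.033   0.3834  0.0813] turn [-0.000e+00 -3.000e-04  6.659e-01]
```

Call:
servo_tool:
  steps:
    - [[-0.005,0.055,0,0,0,0.1,0],[-0.009,0.11,0,0,0,0.2,0],[-0.014,0.165,0,0,0,0.3,0],[-0.019,0.22,0.01,0,0,0.4,0],[-0.024,0.275,0.02,0,0,0.5,0],[-0.029,0.33,0.03,0,0,0.6,0],[-0.033,0.383,0.041,0,0,0.666,0],[-0.033,0.383,0.041,0,0,0.666,0]]

```text
time_s: 2.15
ee_pos: [495.5, -240.9, 228.1]
ee_rot: [0.993, -0.121, -0.001, -0.0]
ft_force: [0.6, 1.4, -0.4]
finger_gap: 0.002
```

Run:
```python
from h import *
go((0,-108,190),(0,-108,169),(0,-108,150))
for n in ["side","top","wrist"]:
    f=manip.grab_frame(n)
    cv2.imwrite(f"pics/{n}1.png",f["frame"][:,:,::-1]); pickle.dump(f,open(f"{n}1.pkl","wb"))
    for nm,P in [("tail",(0,-108,168)),("nose",(0,0,168)),("tcp",toH(manip.sense()["ee_pos"]))]: print(n,nm,proj(f,H(*P)).round(1))
t=cv2.imread("pics/side1.png")[150:420,230:410]; a=cv2.resize(t,None,fx=2,fy=2,interpolation=cv2.INTER_CUBIC)
t=cv2.imread("pics/top1.png")[200:335,300:500]; b=cv2.resize(t,None,fx=2.1,fy=2.1,interpolation=cv2.INTER_CUBIC)
c=np.zeros((560,800,3),np.uint8); c[:540,:360]=a; c[:b.shape[0],370:370+b.shape[1]]=b
cv2.imwrite("pics/c1.png",c)
```

```text
t 2.15 H [   0.8 -108.7  228.1] F [ 0.6  1.4 -0.4] gap 0.0
(0, -108, 190) shift [-0.0007 -0.0006  0.0381] turn [-0.0005  0.0027 -0.0014]
(0, -108, 169) shift [-0.0007 -0.0006  0.0591] turn [-0.0005  0.0027 -0.0014]
(0, -108, 150) shift [-0.0006 -0.0006  0.0781] turn [-0.0005  0.0027 -0.0014]
side tail [322.  326.7]
side nose [315.7 283.4]
side tcp [321.9 284. ]
top tail [474.7 274.5]
top nose [416.6 261.2]
top tcp [485.2 272.4]
wrist tail [319.8 261.2]
wrist nose [320.9  64.3]
wrist tcp [320.  306.5]
```

View pics/c1.png

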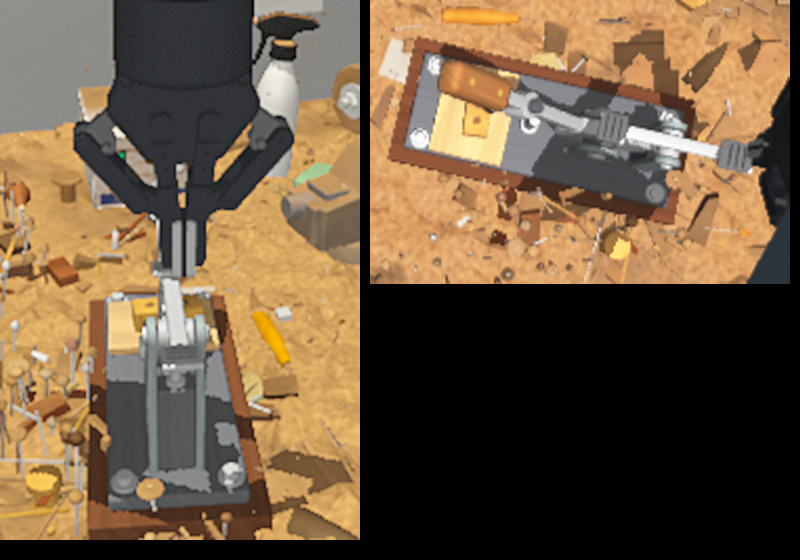

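View pics/wrist1.png

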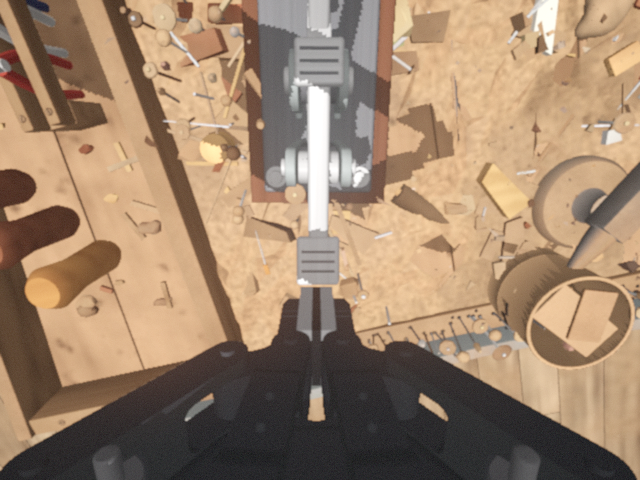

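The wrist view shows the tail pad at (318,260) and the nose pad at (319,62), each within 2–3 px of prediction. I'm pressing the tail pad.

Call:
servo_tool:
  steps:
    - [[-0.001,-0.001,0.025,0,0.002,0,0],[-0.001,-0.001,0.045,0,0.002,0,0],[-0.001,-0.001,0.056,0,0.002,0,0],[-0.001,-0.001,0.061,0,0.002,0,0],[-0.001,-0.001,0.066,0,0.002,0,0],[-0.001,-0.001,0.071,0,0.002,0,0],[-0.001,-0.001,0.075,0,0.002,0,0],[-0.001,-0.001,0.076,0,0.002,0,0]]

```text
time_s: 3.3
ee_pos: [494.8, -236.3, 154.0]
ee_rot: [0.993, -0.119, 0.001, -0.0]
ft_force: [0.4, -0.5, -0.3]
finger_gap: -0.001
```

Run:
```python
from h import *
go((0,-108,150))
for n in ["side","wrist"]:
    f=manip.grab_frame(n)
    cv2.imwrite(f"pics/{n}2.png",f["frame"][:,:,::-1]); pickle.dump(f,open(f"{n}2.pkl","wb"))
    for nm,P in [("nose in",(0,0,168)),("nose out",(0,0,185))]: print(n,nm,proj(f,H(*P)).round(1))
```

```text
t 3.3 H [  -1.  -104.3  154. ] F [ 0.4 -0.5 -0.3] gap -0.0
(0, -108, 150) shift [0.0009 0.0037 0.004 ] turn [-0.0006 -0.0016  0.0028]
side nose in [315.7 283.4]
side nose out [315.7 273.1]
wrist nose in [326.   31.3]
wrist nose out [327.8  16. ]
```

View pics/wrist2.png

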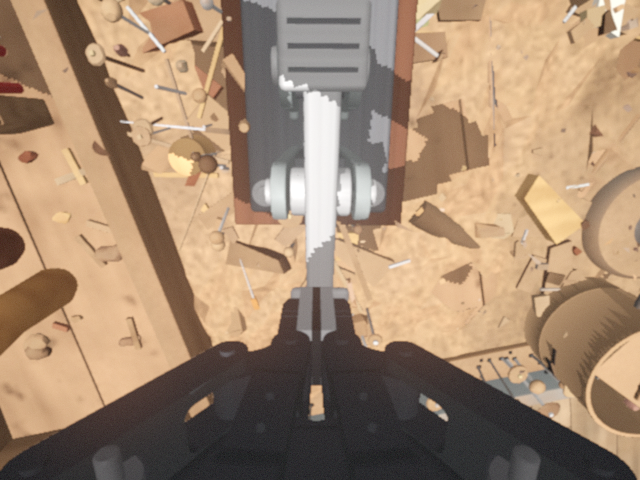

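No force remains and the nose pad stands visibly higher. I'll press 3 mm further to be sure, then rise clear and look.

Call:
servo_tool:
  steps:
    - [[0.001,0.002,0.001,0,0,0,0],[0.001,0.003,0.003,0,0,0,0],[0.001,0.003,0.003,0,0,0,0],[0.001,0.003,-0.01,0,0,0,0],[0.001,0.003,-0.04,0,0,0,0],[0.001,0.003,-0.09,0,0,0,0],[0.001,0.003,-0.13,0,0,0,0],[0.001,0.003,-0.13,0,0,0,0]]

```text
time_s: 4.4
ee_pos: [496.5, -241.2, 288.6]
ee_rot: [0.993, -0.119, 0.005, 0.002]
ft_force: [-0.3, 0.3, -0.2]
finger_gap: 0.006
```

Run:
```python
from h import *
for n in ["side","wrist"]:
    f=manip.grab_frame(n)
    cv2.imwrite(f"pics/{n}3.png",f["frame"][:,:,::-1]); pickle.dump(f,open(f"{n}3.pkl","wb"))
    for nm,P in [("nose in",(0,0,168)),("nose out",(0,0,185)),("tail out",(0,-108,152)),("tail in",(0,-108,168))]: print(n,nm,proj(f,H(*P)).round(1))
t=cv2.imread("pics/side3.png")[250:420,260:400]; cv2.imwrite("pics/c3.png",cv2.resize(t,None,fx=3.5,fy=3.5,interpolation=cv2.INTER_CUBIC))
go((0,122,300),(0,110,300),(0,110,239))
```

```text
side nose in [315.7 283.4]
side nose out [315.7 273.1]
side tail out [322.  337.2]
side tail in [322.  326.7]
wrist nose in [316.9  72.8]
wrist nose out [317.2  69.1]
wrist tail out [316.3 224.3]
wrist tail in [316.4 230. ]
t 4.5 H [  -0.  -107.9  284.5] F [-0.3  0.3  0.1] gap 0.0
(0, 122, 300) shift [ 0.0007 -0.2299 -0.0156] turn [ 0.0005 -0.0027  0.0026]
(0, 110, 300) shift [ 0.0006 -0.2179 -0.0156] turn [ 0.0005 -0.0027  0.0026]
(0, 110, 239) shift [ 0.0005 -0.2179  0.0454] turn [ 0.0005 -0.0027  0.0026]
```

View pics/c3.png

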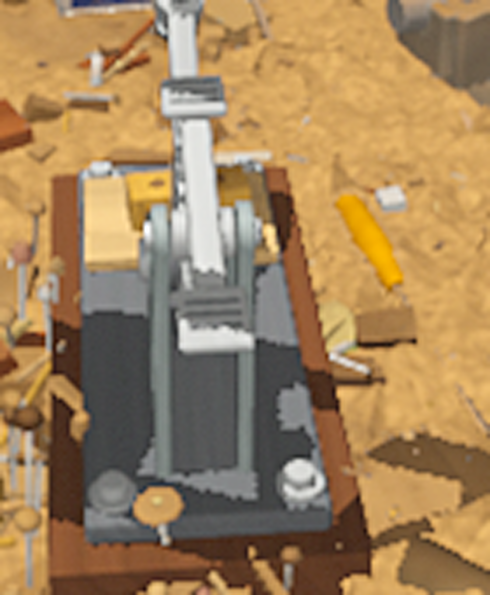

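View pics/wrist3.png

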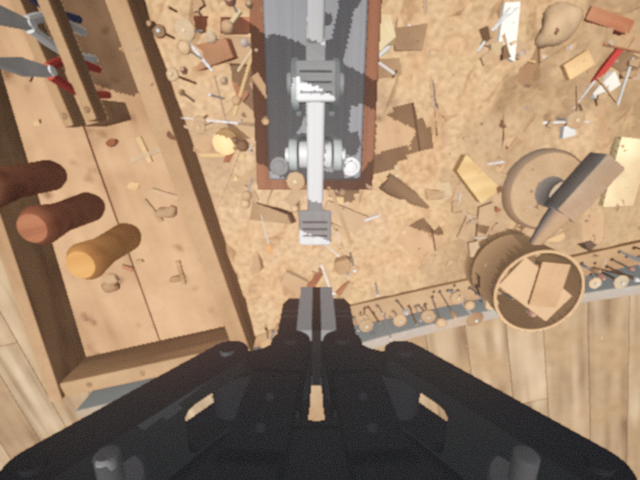

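The tail pad is now at side pixel (320.6,336.6), and I predicted (322,337) for out, so the pawl is out. Moving above the grip.

Call:
servo_tool:
  steps:
    - [[0.0,-0.04,0,0,-0.003,0.002,0],[0.0,-0.08,0,0,-0.003,0.002,0],[0.0,-0.12,0,0,-0.003,0.002,0],[0.0,-0.16,0,0,-0.003,0.002,0],[0.0,-0.195,0,0,-0.003,0.002,0],[0.0,-0.216,0.01,0,-0.003,0.002,0],[0.0,-0.216,0.03,0,-0.003,0.002,0],[0.0,-0.216,0.03,0,-0.003,0.002,0]]

```text
time_s: 5.5
ee_pos: [544.3, -29.1, 251.3]
ee_rot: [0.993, -0.12, -0.004, -0.0]
ft_force: [-0.2, -0.7, 0.4]
finger_gap: 0.0
```

Run:
```python
from h import *
f=manip.grab_frame("wrist");cv2.imwrite("pics/wrist4.png",f["frame"][:,:,::-1])
f=manip.grab_frame("side");cv2.imwrite("pics/side4.png",f["frame"][:,:,::-1])
t=cv2.imread("pics/side4.png")[120:360,220:420]; cv2.imwrite("pics/c4.png",cv2.resize(t,None,fx=2.5,fy=2.5,interpolation=cv2.INTER_CUBIC))
go((0,111,239),(0,123,228),(0,143,203),(0,159,174.6),(0,169,144),(0,174,112))
```

```text
t 5.6 H [ -1.  108.1 253.6] F [ 0.8 -0.6 -0.3] gap 0.0
(0, 111, 239) shift [ 0.001  -0.0029  0.0146] turn [0.0001 0.003  0.0005]
(0, 123, 228) shift [ 0.0011 -0.0149  0.0256] turn [0.0001 0.003  0.0005]
(0, 143, 203) shift [ 0.0011 -0.0349  0.0506] turn [0.0001 0.003  0.0005]
(0, 159, 174.6) shift [ 0.0012 -0.0509  0.079 ] turn [0.0001 0.003  0.0005]
(0, 169, 144) shift [ 0.0013 -0.0609  0.1096] turn [0.0001 0.003  0.0005]
(0, 174, 112) shift [ 0.0014 -0.0659  0.1416] turn [0.0001 0.003  0.0005]
```

View pics/c4.png

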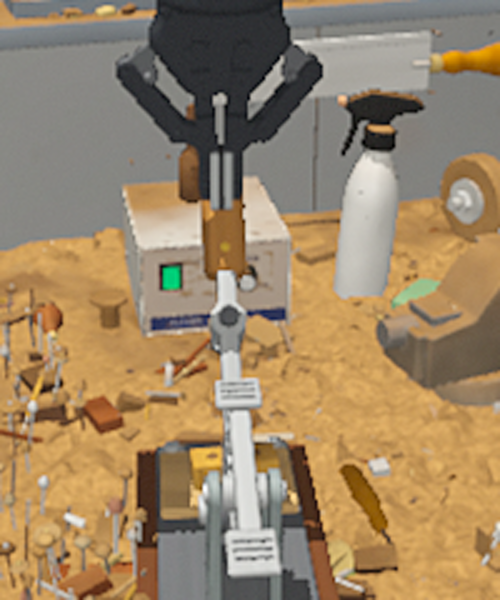

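View pics/wrist4.png

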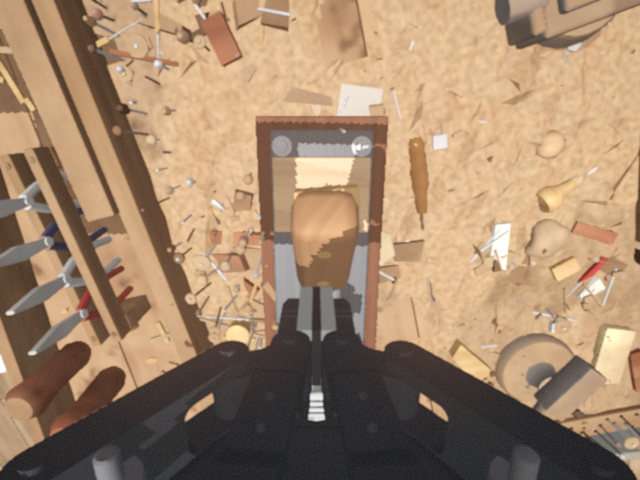

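The wrist view shows the grip centred on column 324 and the fingers on 317, so I'll shift +1.5 mm along the pin. The push follows the arc.

Call:
servo_tool:
  steps:
    - [[0.0015,-0.003,0.0145,0,0.003,0,0],[0.002,-0.009,0.02,0,0.003,0,0],[0.002,-0.015,0.0255,0,0.003,0,0],[0.002,-0.0215,0.033,0,0.003,0,0],[0.002,-0.0285,0.042,0,0.003,0,0],[0.002,-0.035,0.0505,0,0.003,0,0],[0.002,-0.043,0.064,0,0.003,0,0],[0.002,-0.051,0.079,0,0.003,0,0]]

```text
time_s: 6.6
ee_pos: [560.3, 19.9, 174.5]
ee_rot: [0.993, -0.12, 0.001, 0.0]
ft_force: [0.1, -3.4, 2.0]
finger_gap: 0.003
```

Run:
```python
from h import *
f=manip.grab_frame("wrist");cv2.imwrite("pics/wrist5.png",f["frame"][:,:,::-1])
f=manip.grab_frame("side");cv2.imwrite("pics/side5.png",f["frame"][:,:,::-1])
t=cv2.imread("pics/side5.png")[120:360,220:420]; cv2.imwrite("pics/c5.png",cv2.resize(t,None,fx=2.5,fy=2.5,interpolation=cv2.INTER_CUBIC))
go((0,159,174.6),(0,169,144),(0,174,112))
```

```text
t 6.7 H [ -0.  160.8 173. ] F [-1.   1.1  0.1] gap 0.0
(0, 159, 174.6) shift [ 0.      0.0018 -0.0016] turn [-0.0012  0.0015  0.0016]
(0, 169, 144) shift [ 0.0001 -0.0081  0.029 ] turn [-0.0012  0.0015  0.0016]
(0, 174, 112) shift [ 0.0002 -0.0131  0.061 ] turn [-0.0012  0.0015  0.0016]
```

View pics/c5.png

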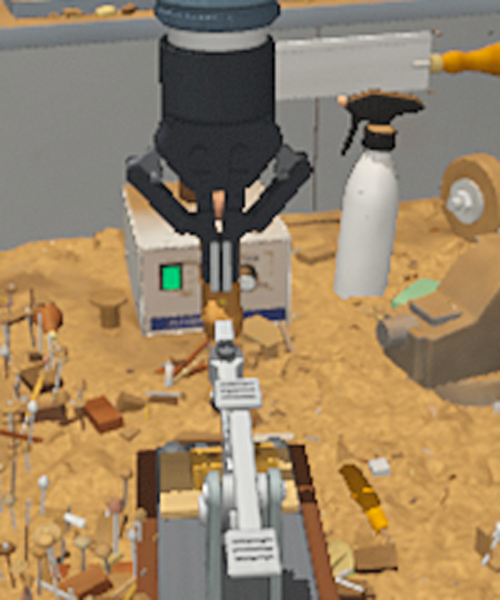

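View pics/wrist5.png

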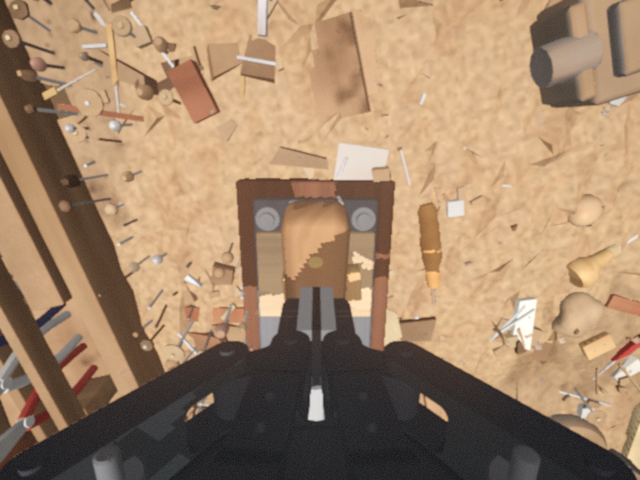

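The arm followed the fingers down to about 20° with the fingers centred on the grip. Continuing to just above level.

Call:
servo_tool:
  steps:
    - [[0,-0.002,0.01,0,0.001,0,0],[0,-0.005,0.019,0,0.001,0,0],[0,-0.008,0.029,0,0.001,0,0],[0,-0.01,0.038,0,0.001,0,0],[0,-0.012,0.047,0,0.001,0,0],[0,-0.013,0.053,0,0.001,0,0],[0,-0.013,0.058,0,0.001,0,0],[0,-0.013,0.061,0,0.001,0,0]]

```text
time_s: 7.7
ee_pos: [563.5, 32.4, 114.4]
ee_rot: [0.993, -0.12, 0.002, -0.0]
ft_force: [0.4, 4.8, 6.8]
finger_gap: -0.004
```

Run:
```python
from h import *
go((0,174,112),(0,174,110))
```

```text
t 7.7 H [  1.5 173.  114.4] F [0.4 4.8 6.8] gap -0.0
(0, 174, 112) shift [-0.0015 -0.001   0.0024] turn [-0.0012 -0.0034  0.0006]
(0, 174, 110) shift [-0.0015 -0.001   0.0044] turn [-0.0012 -0.0034  0.0006]
```

Call:
servo_tool:
  steps:
    - [[0,0,0.001,0,0,0,0],[0,0,0.0015,0,0,0,0],[0,0,0.002,0,0,0,0],[0,0,0.0025,0,0,0,0],[0,0,0.003,0,0,0,0],[0,0,0.003,0,0,0,0],[0,0,0.003,0,0,0,0],[0,0,0.003,0,0,0,0]]

```text
time_s: 8.7
ee_pos: [563.6, 32.6, 112.0]
ee_rot: [0.993, -0.12, 0.002, -0.0]
ft_force: [0.4, 4.8, 8.6]
finger_gap: 0.002
```

Run:
```python
from h import *
go((0,174,112),(0,174,110))
```

```text
t 8.7 H [  1.5 173.2 112. ] F [0.4 4.8 8.6] gap 0.0
(0, 174, 112) shift [-0.0015 -0.0008  0.    ] turn [-0.0014 -0.0038  0.0007]
(0, 174, 110) shift [-0.0015 -0.0008  0.002 ] turn [-0.0014 -0.0038  0.0007]
```

Call:
servo_tool:
  steps:
    - [[0,0,0.0005,0,0,0,0],[0,0,0.001,0,0,0,0],[0,0,0.0015,0,0,0,0],[0,0,0.002,0,0,0,0],[0,0,0.002,0,0,0,0],[0,0,0.002,0,0,0,0],[0,0,0.002,0,0,0,0],[0,0,0.002,0,0,0,0]]

```text
time_s: 9.7
ee_pos: [563.7, 32.6, 111.8]
ee_rot: [0.993, -0.12, 0.003, -0.0]
ft_force: [-5.4, 4.5, 19.7]
finger_gap: 0.001
```

Run:
```python
from h import *
go((0,174,112),(0,174,110))
f=manip.grab_frame("side");cv2.imwrite("pics/side6.png",f["frame"][:,:,::-1])
t=cv2.imread("pics/side6.png")[200:420,240:400]; cv2.imwrite("pics/c6.png",cv2.resize(t,None,fx=2.7,fy=2.7,interpolation=cv2.INTER_CUBIC))
```

```text
t 9.7 H [  1.6 173.2 111.8] F [-5.4  4.5 19.7] gap 0.0
(0, 174, 112) shift [-0.0016 -0.0008 -0.0002] turn [-0.0013 -0.005   0.0009]
(0, 174, 110) shift [-0.0016 -0.0008  0.0018] turn [-0.0013 -0.005   0.0009]
```

View pics/c6.png

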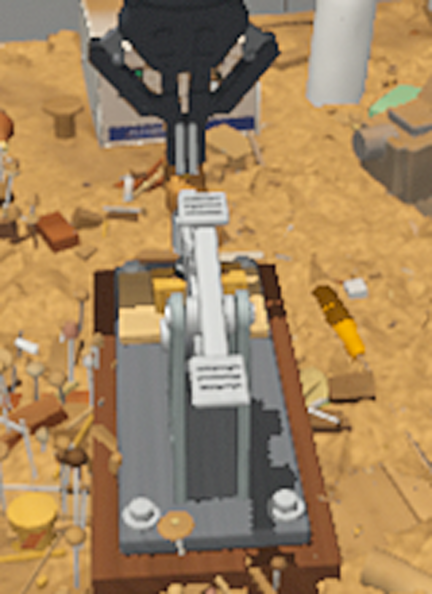

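The fingers stopped at z = 111.8 and the force rose to 20 N, so the arm is on its stop. Rising, then over to the nose pad.

Call:
servo_tool:
  steps:
    - [[0,0,-0.01,0,0,0,0],[0,0,-0.05,0,0,0,0],[0,0,-0.1,0,0,0,0],[-0.001,0.03,-0.11,0,-0.003,0,0],[-0.001,0.08,-0.11,0,-0.003,0,0],[-0.001,0.13,-0.11,0,-0.003,0,0],[-0.001,0.173,-0.11,0,-0.003,0,0],[-0.001,0.173,-0.11,0,-0.003,0,0]]

```text
time_s: 10.75
ee_pos: [519.5, -139.0, 218.6]
ee_rot: [0.992, -0.122, -0.001, 0.001]
ft_force: [-0.5, 0.0, 0.8]
finger_gap: 0.001
```

Run:
```python
from h import *
for n in ["side","wrist","top"]:
    f=manip.grab_frame(n);cv2.imwrite(f"pics/{n}7.png",f["frame"][:,:,::-1])
    for nm,P in [("nose out",(0,0,185)),("tail out",(0,-108,152)),("grip",(0,185,112))]: print(n,nm,proj(f,H(*P)).round(1))
t=cv2.imread("pics/side7.png")[200:420,240:400]; a=cv2.resize(t,None,fx=2.4,fy=2.4,interpolation=cv2.INTER_CUBIC)
t=cv2.imread("pics/top7.png")[205:325,295:495]; b=cv2.resize(t,None,fx=2,fy=2,interpolation=cv2.INTER_CUBIC)
c=np.zeros((560,800,3),np.uint8); c[:a.shape[0],:a.shape[1]]=a; c[:b.shape[0],390:390+b.shape[1]]=b
cv2.imwrite("pics/c7.png",c)
go((0,0,190),(0,0,185),(0,0,168))
```

```text
side nose out [315.7 273.1]
side tail out [322.  337.2]
side grip [308.7 259.3]
wrist nose out [320.2 272.2]
wrist tail out [319.6 396.4]
wrist grip [319.2 -82.1]
top nose out [418.6 260.5]
top tail out [471.9 274.9]
top grip [318.1 242.4]
t 10.9 H [-2.000e-01 -3.000e-01  2.189e+02] F [-0.1  0.1  1.3] gap -0.0
(0, 0, 190) shift [ 0.0002 -0.0003  0.0289] turn [-0.0004  0.0012  0.0004]
(0, 0, 185) shift [ 0.0002 -0.0003  0.0339] turn [-0.0004  0.0012  0.0004]
(0, 0, 168) shift [ 0.0003 -0.0003  0.0509] turn [-0.0004  0.0012  0.0004]
```

View pics/c7.png

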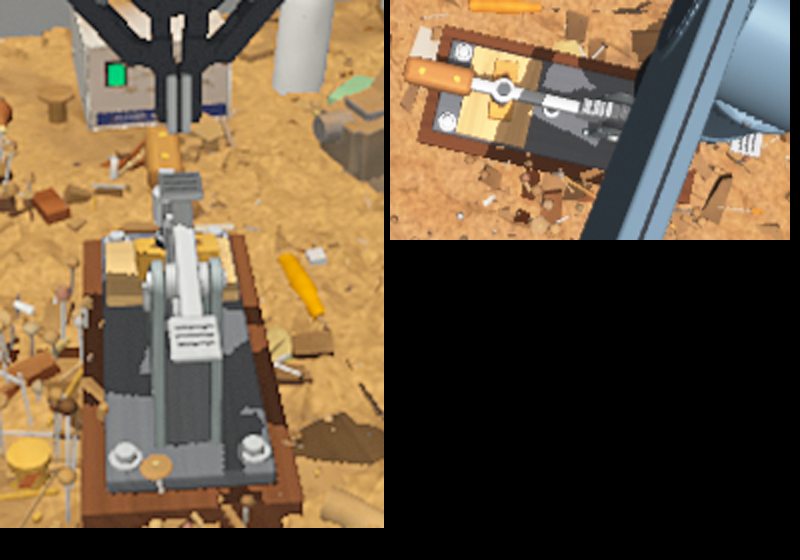

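View pics/wrist7.png

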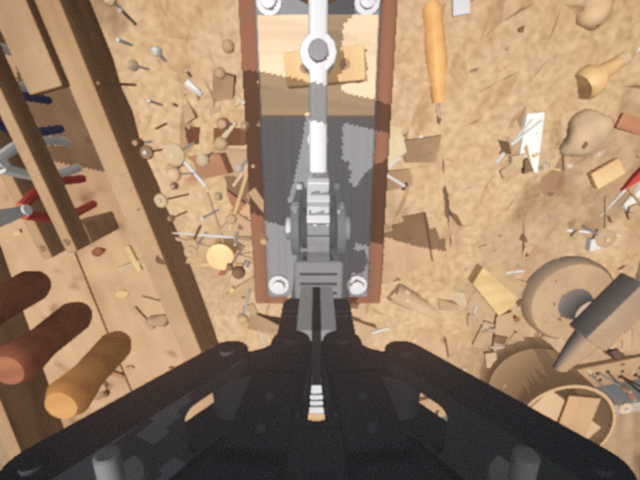

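In the top view the grip is at (319,242.5), and I predicted (318,242.4) for level. The nose pad is at (320,272) in the wrist view, right under the fingers. Pressing it.

Call:
servo_tool:
  steps:
    - [[0,0,0.02,0,0.001,0,0],[0,0,0.03,0,0.001,0,0],[0,0,0.035,0,0.001,0,0],[0,0,0.04,0,0.001,0,0],[0,0,0.045,0,0.001,0,0],[0,0,0.049,0,0.001,0,0],[0,0,0.051,0,0.001,0,0],[0,0,0.051,0,0.001,0,0]]

```text
time_s: 11.9
ee_pos: [520.9, -136.1, 169.5]
ee_rot: [0.993, -0.12, 0.001, 0.0]
ft_force: [-2.2, 2.2, 9.6]
finger_gap: 0.0
```

Run:
```python
from h import *
go((0,0,168))
```

```text
t 11.9 H [  0.4  -0.8 169.5] F [-2.2  2.2  9.6] gap 0.0
(0, 0, 168) shift [-0.0004 -0.0008  0.0015] turn [ 0.0005 -0.002   0.0007]
```

The fingers bottomed at z = 169.5 with 9.6 N. One more small press, then rise clear.

Call:
servo_tool:
  steps:
    - [[0,0,0.001,0,0,0,0],[0,0,0.001,0,0,0,0],[0,0,0.001,0,0,0,0],[0,0,-0.005,0,0,0,0],[0,0,-0.04,0,0,0,0],[0,0,-0.09,0,0,0,0],[-0.06,0,-0.1,0,0,0,0],[-0.1,0,-0.1,0,0,0,0]]

```text
time_s: 12.9
ee_pos: [422.4, -112.0, 269.0]
ee_rot: [0.993, -0.12, 0.001, 0.001]
ft_force: [-0.5, -0.4, 0.9]
finger_gap: -0.0
```

Call:
servo_tool:
  steps:
    - [[-0.04,0,0,0,0,0,0],[-0.08,0,0,0,0,0,0],[-0.12,0,0,0,0,0,0],[-0.12,0,0,0,0,0,0],[-0.12,0,0,0,0,0,0],[-0.12,0,0,0,0,0,0],[-0.12,0,0,0,0,0,0],[-0.12,0,0,0,0,0,0]]

```text
time_s: 13.9
ee_pos: [307.3, -83.4, 267.9]
ee_rot: [0.993, -0.12, 0.0, -0.0]
ft_force: [-0.5, -1.8, -0.4]
finger_gap: 0.006
```

Run:
```python
from h import *
go()
for n in ["side","top"]:
    f=manip.grab_frame(n);cv2.imwrite(f"pics/{n}8.png",f["frame"][:,:,::-1])
    for nm,P in [("nose in",(0,0,168)),("nose out",(0,0,185)),("tail in",(0,-108,168)),("tail out",(0,-108,152)),("grip",(0,185,112))]: print(n,nm,proj(f,H(*P)).round(1))
t=cv2.imread("pics/side8.png")[200:420,240:400]; a=cv2.resize(t,None,fx=2.7,fy=2.7,interpolation=cv2.INTER_CUBIC)
t=cv2.imread("pics/top8.png")[205:325,295:495]; b=cv2.resize(t,None,fx=1.8,fy=1.8,interpolation=cv2.INTER_CUBIC)
c=np.zeros((600,800,3),np.uint8); c[:a.shape[0],:a.shape[1]]=a; c[:b.shape[0],435:435+b.shape[1]]=b
cv2.imwrite("pics/c8.png",c)
```

```text
t 13.9 H [-219.6   -0.8  267.9] F [-0.5 -1.8 -0.4] gap 0.01
side nose in [315.7 283.4]
side nose out [315.7 273.1]
side tail in [322.  326.7]
side tail out [322.  337.2]
side grip [308.7 259.3]
top nose in [416.6 261.2]
top nose out [418.6 260.5]
top tail in [474.7 274.5]
top tail out [471.9 274.9]
top grip [318.1 242.4]
```

View pics/c8.png

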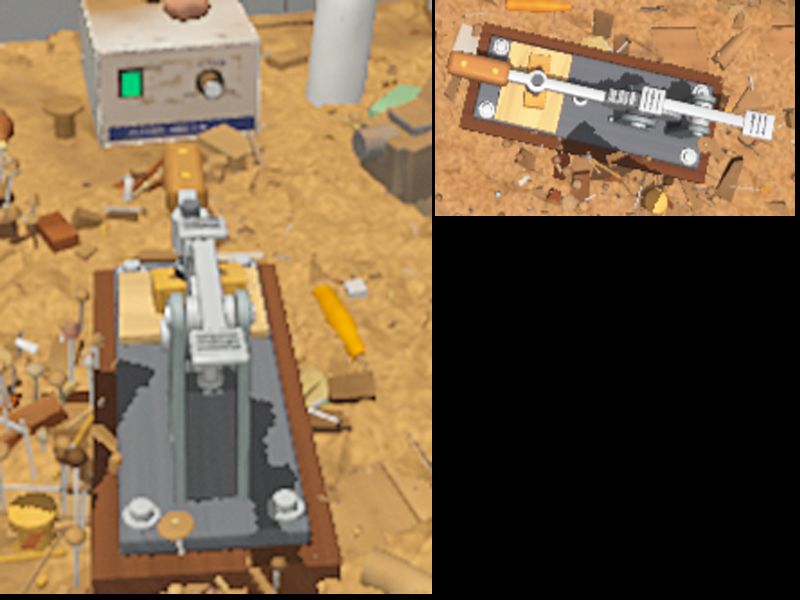

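The tail pad is at side (320.7,327) and the nose pad at (314.8,283.3), both matching "in". The grip is at top (318.9,241.7), which is level. As a last check, I'll compare the pads numerically with the starting picture (pawl fully in) and look for moved bystanders.

Run:
```python
from h import *
for n,boxes in [("side",[("tail",307,320,336,336),("nose",300,277,330,291)]),("top",[("tail",464,265,486,284),("dop",408,308,428,326),("file",330,198,372,214)])]:
    a=cv2.imread(f"pics/{n}0.png",0);b=cv2.imread(f"pics/{n}8.png",0)
    for nm,x0,y0,x1,y1 in boxes:
        T=cv2.resize(a[y0:y1,x0:x1],None,fx=8,fy=8,interpolation=cv2.INTER_CUBIC)
        S=cv2.resize(b[y0-5:y1+5,x0-5:x1+5],None,fx=8,fy=8,interpolation=cv2.INTER_CUBIC)
        r=cv2.matchTemplate(S,T,cv2.TM_CCOEFF_NORMED);_,v,_,l=cv2.minMaxLoc(r)
        print(n,nm,"score",round(v,3),"shift px",l[0]/8-5,l[1]/8-5)
a=cv2.imread("pics/top0.png");b=cv2.imread("pics/top8.png")
c=np.vstack([cv2.resize(i[190:335,290:500],None,fx=2,fy=2) for i in (a,b)]);cv2.imwrite("pics/cmp.png",c)
```

```text
side tail score 0.924 shift px -0.125 -0.125
side nose score 0.576 shift px 0.25 0.125
top tail score 0.99 shift px 0.0 0.0
top dop score 0.608 shift px 0.375 0.25
top file score 0.684 shift px 0.0 1.75
```

View pics/cmp.png

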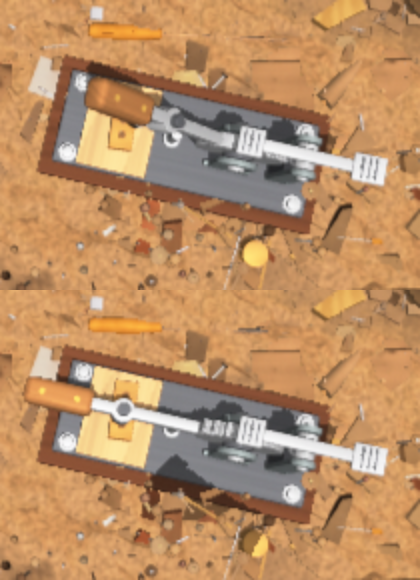

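The pawl is back exactly where it started (0.1 px). The orange handle's 1.75 px match shift needs a closer look.

Run:
```python
import cv2,numpy as np
r=[]
for n in (0,1,8):
    r.append(cv2.resize(cv2.imread(f"pics/top{n}.png")[190:220,320:390],None,fx=5,fy=5,interpolation=cv2.INTER_NEAREST))
s=[cv2.resize(cv2.imread(f"pics/side{n}.png")[295:345,345:400],None,fx=3,fy=3) for n in (0,1,8)]
A=np.vstack(r);B=np.vstack(s);c=np.zeros((max(len(A),len(B)),A.shape[1]+B.shape[1],3),np.uint8);c[:len(A),:A.shape[1]]=A;c[:len(B),A.shape[1]:]=B
cv2.imwrite("pics/cmpf.png",c)
```

```text
(no output)
```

View pics/cmpf.png

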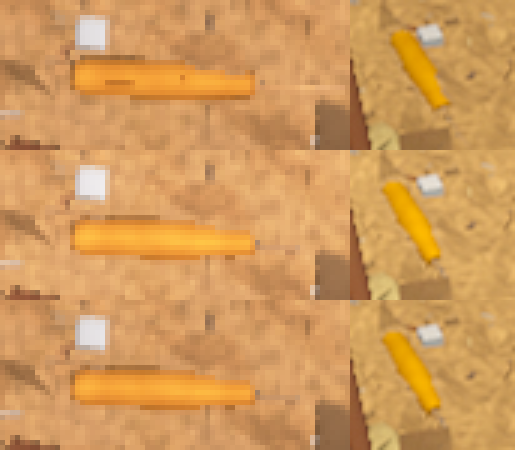

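The handle shifted about 2 px between the first and second pictures. That was before I had touched anything and it hasn't moved since, so it settled by itself. Handing in.

```bash
python3 -c "
from bench import manip
print(manip.job_done())"
```

```text
the job is handed in; nothing more can be done
None
```

The drilled block is clamped: the arm is level on its stop and the pawl's tooth is back in the notch. I handed the job in at about 14 s, with the robot well clear of everything.

I pressed the tail pad until the pawl flipped out, and a picture confirmed it before I went on. Then I pushed the grip down its arc with closed fingertips. It stopped at 111.8 mm while the force rose to about 20 N. Last, I pressed the nose pad to its end, at 169.5 mm and 9.6 N.

**Last checks**
- **Pawl:** both pads match the "in" position in the side view. The tail pad is within about 0.1 px of the starting picture; the nose pad match was weak (score 0.58), but read by eye it agrees.
- **Arm:** the grip is within about 1 px of where a level arm should appear in the top view.
- **Block:** it still lies under the shoe. I did not measure the shoe's force on it directly.
- **Loose things:** the dop shows no clear movement, but its image match was weak (score 0.61). I did not compare the other loose things one by one.
- **One disagreement:** the orange handle behind the hold-down (which I take to be the file) sits about 2 px (some 4 mm) from where it was in the first picture. It moved before I had touched anything and the gripper never came near it, so I think it rolled a little as it settled.

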